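Take the toppled medicine bottle off the turntable and put it under cover

ROBOT

A 6-joint arm with a two-finger parallel gripper is mounted at the origin on the work surface. World frame = base frame: x ahead of the robot, y to its left, z up, the work surface at z = 0. Lengths are in m, angles in rad, forces in N, time in s.
With the tool pointing down it reaches from about 0.35 to 0.875 m from the base axis. Payload 4.2 kg.
Tool frame: the origin (TCP) lies at the very end of the fingers, on their centre line; the grasp point (between the pads) lies 19 mm behind it (ctrl.pinch_z is the distance from the TCP to the grasp point, in m); z points along the fingers, y is the line along which they close (so a half turn about z gives the same grasp; the last joint's range is limited). The gripper opens to 87 mm and grips with 3 to 60 N. Pads are 19 mm wide; open, the fingers measure 117 mm over their backs; the gripper's body (75 mm by 190 mm) begins 51 mm behind the grasp point.
Start: joints at [-0.97, 0.385, 0.008, 0, -1.194, -0.259], TCP at [0.21, -0.589, 0.185] pointing down, gripper open.
Joint ranges: [-3.14, 3.14], [-1.21, 2.06], [-1.07, 1.41], [-3.16, 2.05], [-2.99, -0.16], [-3.1, 3.1]. Speed limits (rad/s): [2.79, 2.79, 3.14, 3.14, 3.14, 3.14].

INTERFACE

Orientations are given as a rotation vector (axis times angle).
In Python, from workcell import ctrl gives the robot as it stands. The module is installed in compiled form; this text tells all that it offers.
- The arm moves only by the tool jog_arm, never from a script. Its argument "moves" is a list of rows, each a list of 7 numbers: the turn, a rotation vector about the tool's x, y, z in degrees, then the shift along the tool's x, y, z in cm, then the opening, from 0 (shut) to 1 (fully open). In form: [[ax, ay, az, x, y, z, grip], ...]. A call has 1 to 12 rows; each row shifts and turns the commanded pose from where the row before left it, along the tool's axes as they then stand; what a row does not reach is not made up. A row lasts 1/10 s, in which the tool goes at most 50 mm and 8.59 degrees, less where a joint would pass 70% of its speed; a pose out of reach is approached as far as the arm can. A call is refused whole if a number of a shift passes 5 or a number of a turn 8.59, either way. A call with a gripper value outside its range is refused whole. The fingers move at their own pace and stop on an object; "grip_force" is the grip in N (left out, the last holds). Time passes only in rows, so rows that do not move let the fingers close. It gives the time, the measured TCP pose, the force, the opening and the grip force at its end, in the units of the state.
- ctrl.observe(): the state, without advancing time (a new reading comes with each control period).
- ctrl.get_image(name): name is "scene" or "top" or "wrist"; returns a dict with "pixels" (384x512x3 uint8, blue, green, red), "fx", "fy", "cx", "cy" (pixels), "world_from_camera" (4x4, takes a point from camera to world coordinates). Camera axes: x right, y up, looking along -z (the intrinsics and any distortion apply to the point x, -y, -z); pixel columns grow to the right and rows downward; lengths in m; the calibration is good to about 2 mm. A picture is of the moment at which its call begins. There is no depth.
- ctrl.job_done(): hands the job in; it is judged then, once.
The state is a dict: "t": time; "joint_pos": joint angles; "joint_vel": joint speeds; "effort": joint torques, N m; "tool_pos": TCP position; "orientation": TCP orientation; "ft_force": force on the tool from outside, world axes, zero at the start; "moment": the same for the moment, N m; "width": finger opening in m; "gripper_force": force on a finger pad.
Only numpy, scipy, OpenCV 4.12 (cv2) and the standard library are available. Lean on these libraries where they do the work, as an engineer would, in place of code of your own. Each camera call takes 0.05 s, during which the arm holds its last target. There are 200 camera calls.

TASK

One of the amber medicine bottles has toppled over on the free-spinning turntable and must be set aside. Lift it off and lay it on its side in the open steel dish without dropping it, then put the dish's loose steel cover on and press it down so that it sits level all round. Leave the other bottles standing on the turntable and knock nothing over.

Things in the scene. Friction and masses are not known exactly. Their poses are not given: they have to be found in the camera images.
- tipped_bottle: the toppled bottle, lying on a flat side on the turntable: square amber body 42 x 42 x 80 mm, white label, white cap of 31 mm diameter at one end, 109 mm long in all, 0.1 to 0.2 kg. Origin: centre of the underside of the amber body as it lies (21 mm below the long axis, 40 mm from the flat end). x runs along it to the cap, y across, z up at the start. Grip across y, at the amber body.
- tipped_mid (a point): the middle of the toppled bottle's whole length, on its long axis: 14.5 mm towards the cap and 21 mm above the origin of the toppled bottle
- platter_top (a point): centre of the grey turntable's upper surface, 30 mm above the table; the platter is 320 mm in diameter with a rim 8 mm high and 4 mm wide; it turns about the vertical almost without friction when anything on it is pushed. It may end up turned.
- standing_bottle0: one of three more bottles just like the toppled one (42 x 42 mm, 109 mm tall), standing on the turntable and to be left standing there. Origin: centre of its base, z up its axis
- standing_bottle1: one of three more bottles just like the toppled one (42 x 42 mm, 109 mm tall), standing on the turntable and to be left standing there. Origin: centre of its base, z up its axis
- standing_bottle2: one of three more bottles just like the toppled one (42 x 42 mm, 109 mm tall), standing on the turntable and to be left standing there. Origin: centre of its base, z up its axis
- dish: open round steel dish, loose on the table, 0.6 kg: outer diameter 160 mm, height 70 mm, walls and floor 4 mm thick (inner diameter 152 mm). Origin: centre of its underside, z up
- cover: loose steel cover, 0.25 kg, right way up on the table: plate 176 mm diameter, 4 mm thick; under it a disc 132 mm diameter, 8 mm deep, that goes loosely into the dish; on top a black grip 26 mm diameter, 38 mm tall. Origin: centre of the disc's underside, z up; plate top at 12 mm, grip top at 50 mm. Seated, the plate lies on the rim, origin 62 mm above the dish's underside. Press with about 10 N.
- pump_bottle: white pump bottle with a blue band, 72 mm diameter, 193 mm tall, at the back; bystander. Origin: centre of base, z up
- canister: steel canister, 102 mm diameter, 131 mm tall, at the back; bystander. Origin: centre of base, z up
- saline_bottle: clear bottle with blue cap, 68 mm diameter, 170 mm tall, at the back; bystander. Origin: centre of base, z up
There are look-alikes about, which are no part of the job. Leave any red or yellow look-alike of the cover alone.

How it is judged:
On the way, in this order (a step that is already met when the one before it is completed fails the run):
1. the toppled bottle is lifted clear of the turntable (z of tipped_mid in the frame of platter_top above 0.05 m and contact force between tipped_bottle and turntable below 0.05 N and contact force between the fingers and tipped_bottle above 0.5 N), for 0.1 s.
2. the bottle lies on its side in the dish, released and at rest (horizontal distance between tipped_mid and dish below 0.045 m and z of tipped_mid in the frame of dish between 0 and 0.035 m and angle between tipped_bottle's own x axis and vertical between 1.35 and 1.8 rad and contact force between the fingers and tipped_bottle below 0.1 N and linear speed of tipped_bottle below 0.05 m/s), for 0.2 s.
3. the cover is on the dish, level, and is pressed down on it with at least 5 N (its own weight included) (horizontal distance between cover and dish below 0.015 m and z of cover in the frame of dish between 0.058 and 0.066 m and angle between cover's own z axis and vertical below 0.05 rad and contact force between cover and dish above 5 N), for 0.1 s.
At the end, for the whole second after the job is handed in: The toppled bottle lies on its side in the dish; the cover sits on the dish's rim (plate within 4 mm of it, within 15 mm of centre, level within 0.05 rad), dish upright on the table, both at rest; other bottles upright on the turntable, bystanders upright (within 0.15 rad) (horizontal distance between tipped_mid and dish below 0.045 m and z of tipped_mid in the frame of dish between 0 and 0.035 m and angle between tipped_bottle's own x axis and vertical between 1.35 and 1.8 rad and horizontal distance between cover and dish below 0.015 m and z of cover in the frame of dish between 0.058 and 0.066 m and angle between each of cover, dish's own z axis and vertical below 0.05 rad and height (world z) of dish below 0.01 m and linear speed of each of cover, dish below 0.02 m/s and angle between each of standing_bottle0, standing_bottle1, standing_bottle2, pump_bottle, canister, saline_bottle's own z axis and vertical below 0.15 rad and horizontal distance between each of standing_bottle0, standing_bottle1, standing_bottle2 and platter_top below 0.16 m and z of each of standing_bottle0, standing_bottle1, standing_bottle2 in the frame of platter_top below 0.01 m); the robot touches nothing.
It fails at once if a standing bottle or a bystander is knocked over (tilts more than 0.5 rad) (angle between any of pump_bottle, canister, saline_bottle, standing_bottle0, standing_bottle1, standing_bottle2's own z axis and vertical above 0.5 rad).
It fails at once if the toppled bottle is dropped or thrown (faster than 0.9 m/s out of the fingers, a fall of over 40 mm) (linear speed of tipped_bottle above 0.9 m/s and contact force between the fingers and tipped_bottle below 0.05 N).
It also fails if it takes over 64 s, if anything falls off the work surface, if the arm or the gripper's body presses on something with over 40 N, if the wrist force passes 120 N, or if a joint passes its speed limit or range.

## Working session

There is one attempt and no reset: what is moved stays moved. The work goes in short steps, Python scripts to look and compute and a tool call to move; the robot and the scene stay as the last step left them, time stands still between calls to the robot, and variables do not carry over. Pictures are saved under pics/ and viewed, at most 10 in all, crops included, and the job is handed in when it is done.

Besides the shell and the picture viewer there is one more tool, called after ">>>" by a JSON object that holds its "name" and its "arguments", one argument or row to a line. jog_arm: Moves the arm, as the interface text tells. Its arguments: {"type":"object","properties":{"moves":{"type":"array"},"grip_force":{"type":"number"}},"required":["moves"]}

```bash
mkdir -p pics
cat > h.py <<'E'
import numpy as np,cv2
from workcell import ctrl
from scipy.spatial.transform import Rotation as R
def ray(im,u,v):
    T=np.array(im["world_from_camera"]);d=T[:3,:3]@np.array([(u-im["cx"])/im["fx"],-(v-im["cy"])/im["fy"],-1.])
    return T[:3,3],d
def pt(im,u,v,z):
    o,d=ray(im,u,v);return o+d*(z-o[2])/d[2]
def proj(im,p):
    T=np.linalg.inv(np.array(im["world_from_camera"]));c=T[:3,:3]@np.array(p)+T[:3,3]
    return np.array([im["cx"]+im["fx"]*c[0]/-c[2],im["cy"]-im["fy"]*c[1]/-c[2]])
def st():
    s=ctrl.observe();print({k:np.round(s[k],3).tolist() for k in("t","joint_pos","tool_pos","orientation","ft_force","width","gripper_force")});
    print(np.round(R.from_rotvec(s["orientation"]).as_matrix(),3).tolist());return s
E
python3 - <<'E'
from h import *
import pickle
s=st();d={}
for n in("scene","top"):
    im=ctrl.get_image(n);d[n]=im;cv2.imwrite(f"pics/{n}0.png",im["pixels"])
    print(n,im["fx"],im["cx"],im["cy"],np.round(im["world_from_camera"],3).tolist(),[k for k in im])
pickle.dump(d,open("d0.pkl","wb"))
a=np.hstack([cv2.resize(d[n]["pixels"],None,fx=1,fy=1) for n in d])
E
```

```text
{'t': 0.0, 'joint_pos': [-0.97, 0.386, 0.007, -0.0, -1.194, -0.259], 'tool_pos': [0.209, -0.588, 0.184], 'orientation': [0.534, -3.095, -0.003], 'ft_force': [-0.817, -0.485, 0.014], 'width': 0.087, 'gripper_force': 0.0}
[[-0.942, -0.335, -0.001], [-0.335, 0.942, 0.002], [0.0, 0.002, -1.0]]
scene 417.5992237865637 258.4104505834953 197.5853543006053 [[0.308, -0.558, 0.771, 1.436], [0.951, 0.194, -0.24, -0.35], [-0.016, 0.807, 0.59, 0.788], [0.0, 0.0, 0.0, 1.0]] ['pixels', 'fx', 'fy', 'cx', 'cy', 'world_from_camera']
top 356.8000430676071 252.00100979637722 186.11069754203686 [[-0.021, 0.999, -0.04, 0.436], [-0.999, -0.02, 0.028, -0.037], [0.027, 0.04, 0.999, 0.983], [0.0, 0.0, 0.0, 1.0]] ['pixels', 'fx', 'fy', 'cx', 'cy', 'world_from_camera']
```

View pics/top0.png

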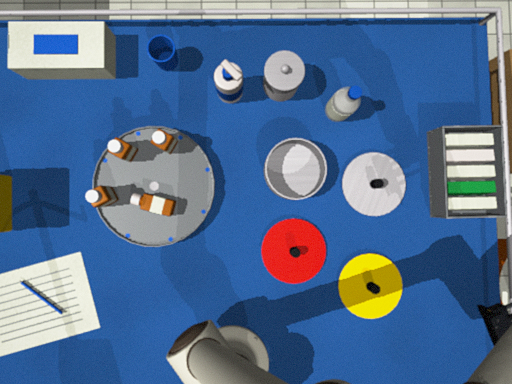

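View pics/scene0.png

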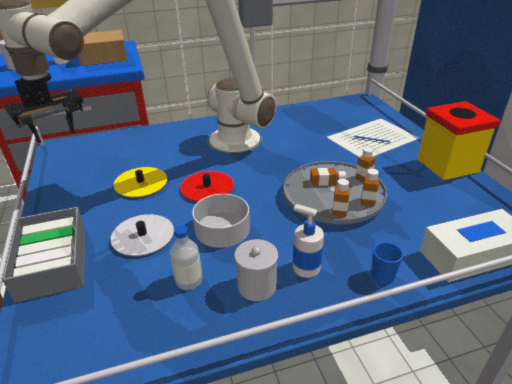

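The top view shows the platter at about (154,186). The toppled bottle's body is at (157,205) with its cap at (136,200). Standing caps are at (115,146), (158,137) and (92,197), and the dish is at (296,168).

There are three cover candidates: grey (374,184), red (294,251) and yellow (371,286). The grey one is steel, so it is the one meant.

Run:
```python
from h import *
import pickle
d=pickle.load(open("d0.pkl","rb"));t=d["top"];p=t["pixels"];hsv=cv2.cvtColor(p,cv2.COLOR_BGR2HSV)
non=cv2.inRange(hsv,(0,0,0),(179,120,255))
def circ(name,x,y,r,z,zs=70):
    # grey non-blue component near: fit ellipse to outer contour
    m=np.zeros_like(non);cv2.circle(m,(x,y),r,255,-1);m=cv2.bitwise_and(m,cv2.inRange(hsv,(0,0,zs),(179,110,255)))
    c=max(cv2.findContours(m,0,1)[0],key=cv2.contourArea);c=cv2.convexHull(c)
    P=np.array([pt(t,u,v,z)[:2] for u,v in c[:,0]])
    A=np.c_[2*P,np.ones(len(P))];s=np.linalg.lstsq(A,(P**2).sum(1),rcond=None)[0]
    (u,v),ax,an=cv2.fitEllipse(c);w=pt(t,u,v,z)
    print(name,"circle",s[:2].round(4),"D",round(2*np.sqrt(s[2]+s[0]**2+s[1]**2),4),"ell ctr",w[:2].round(4),np.round([u,v],1),np.round(ax,1))
circ("dish",296,168,36,.07);circ("cover",374,184,36,.012);circ("platter",154,186,66,.038)
# grip
m=cv2.inRange(hsv,(0,0,0),(179,255,45));m2=np.zeros_like(m);cv2.circle(m2,(374,184),25,255,-1);m&=m2
mm=cv2.moments(m);print("grip blob",mm["m10"]/mm["m00"],mm["m01"]/mm["m00"])
# tipped amber body + cap, standing caps
am=cv2.inRange(hsv,(5,110,50),(22,255,255));n,l,s,c=cv2.connectedComponentsWithStats(am)
for i in range(1,n):
    if s[i,4]>15:print("amber",s[i].tolist(),c[i].round(1))
for nm,x,y,z in(("cap",135,200,.051),("s0",114,146,.139),("s1",158,137,.139),("s2",91,197,.139)):
    m=cv2.inRange(hsv,(0,0,185),(179,60,255));k=np.zeros_like(m);cv2.circle(k,(x,y),10,255,-1);m&=k
    mm=cv2.moments(m);u,v=mm["m10"]/mm["m00"],mm["m01"]/mm["m00"];print(nm,(round(u,1),round(v,1)),mm["m00"]/255,pt(t,u,v,z).round(4))
b=cv2.resize(p[120:255,80:200],None,fx=4,fy=4,interpolation=2);g=cv2.resize(p[130:230,250:420],None,fx=2,fy=2)
o=np.zeros((540,480+340,3),np.uint8);o[:,:480]=b;o[:200,480:]=g
cv2.imwrite("pics/crop.png",o[:,:800])
```

```text
dish circle [ 0.5146 -0.1752] D 0.1644 ell ctr [ 0.5144 -0.175 ] [295.1 168.7] [62.8 64.3]
cover circle [ 0.4743 -0.3992] D 0.1777 ell ctr [ 0.474 -0.399] [373.5 183.8] [63.8 64.7]
platter circle [0.4802 0.1976] D 0.3227 ell ctr [0.479  0.1983] [152.3 185.8] [121.3 124.9]
grip blob 376.4691358024691 183.3827160493827
amber [505, 50, 7, 123, 539] [509.   97.9]
amber [490, 58, 10, 66, 421] [494.3  91.3]
amber [151, 128, 23, 23, 166] [164.4 141.4]
amber [107, 138, 25, 21, 181] [122.7 149.6]
amber [130, 149, 8, 12, 21] [133.5 155. ]
amber [92, 186, 19, 21, 190] [101.8 196.2]
amber [139, 193, 14, 18, 177] [145.5 201.3]
amber [162, 199, 14, 17, 170] [168.4 206.9]
amber [498, 239, 9, 35, 218] [501.9 252.3]
cap (134.6, 199.6) 79.0 [0.4438 0.2409 0.051 ]
s0 (113.5, 145.4) 137.0 [0.5714 0.263  0.139 ]
s1 (157.9, 136.8) 134.0 [0.5903 0.1589 0.139 ]
s2 (91.2, 195.8) 136.0 [0.4541 0.3153 0.139 ]
```

View pics/crop.png

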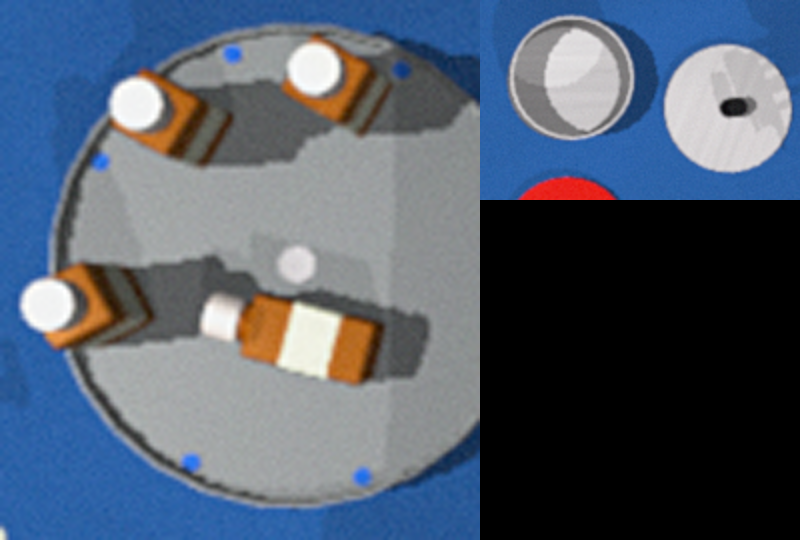

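The crop confirms the toppled bottle lying on the platter, with the cap to the left and the label centre at about (157.5,205). The plain steel cover with a black grip is at (374,184). Next I measure the bottle's axis and work out the moves.

```bash
cat >> h.py <<'E'
def go(P,yaw=None):
    s=st();M=R.from_rotvec(s["orientation"]).as_matrix();d=np.array(P)-s["tool_pos"]
    print("shift cm",(M.T@d*100).round(2),"n>=",np.ceil(np.abs(M.T@d).max()/.05))
    y0=np.degrees(np.arctan2(M[1,0],M[0,0]));print("yaw now",y0.round(1),"tilt deg",np.degrees(np.arccos(-M[2,2])).round(2))
    if yaw is not None:
        e=(yaw-y0+180)%360-180;print("world dyaw",round(e,1),"-> az",round(-e,1),"or half-turn",round(-((e+90)%180-90),1))
E
python3 - <<'E'
from h import *
import pickle
d=pickle.load(open("d0.pkl","rb"));t=d["top"];p=t["pixels"];hsv=cv2.cvtColor(p,cv2.COLOR_BGR2HSV)
f=lambda a,b,z:pt(t,80+(a-1.5)/4,120+(b-1.5)/4,z)
lab=f(310,340,.072);le=f(249,318,.072);cap=f(221,318,.06)
print("label",lab,"capend",le,np.linalg.norm(le-lab),"cap",cap)
for q in((255,294),(243,342),(382,320),(362,384)):print(q,f(*q,.072))
# long side edge (front, on top face): fit from label top corners
print("label corners",[f(*q,.072).round(4).tolist() for q in((291,302),(341,310),(277,371),(328,378))])
# scene view: label pixels
s=d["scene"];h=cv2.cvtColor(s["pixels"],cv2.COLOR_BGR2HSV)
print("label proj in scene",proj(s,lab), "dish rim ctr",proj(s,[.5145,-.175,.07]),"cover",proj(s,[.474,-.399,.05]))
print("grip top from top view",pt(t,377.5,183.3,.05), pt(t,373.5,183.8,.012))
go([.44,.19,.185],-102)
E
```

```text
label [0.42965872 0.17831002 0.072     ] capend [0.44438041 0.21648893 0.072     ] 0.040918913736340476 cap [0.44486706 0.23762535 0.06      ]
(255, 294) [0.45948964 0.2125875  0.072     ]
(243, 342) [0.4292948  0.22038427 0.072     ]
(382, 320) [0.44135955 0.13283019 0.072     ]
(362, 384) [0.40114649 0.14592094 0.072     ]
label corners [[0.454, 0.19, 0.072], [0.4482, 0.1586, 0.072], [0.4105, 0.1992, 0.072], [0.4054, 0.1673, 0.072]]
label proj in scene [322.85755857 170.56162091] dish rim ctr [220.98778529 208.90250518] cover [139.94685088 222.29880105]
grip top from top view [ 0.47345961 -0.39564239  0.05      ] [ 0.47383917 -0.39907792  0.012     ]
{'t': 0.1, 'joint_pos': [-0.97, 0.385, 0.007, -0.0, -1.194, -0.259], 'tool_pos': [0.209, -0.588, 0.184], 'orientation': [0.534, -3.095, -0.003], 'ft_force': [-0.009, 0.21, -0.716], 'width': 0.087, 'gripper_force': 0.0}
[[-0.942, -0.335, -0.001], [-0.335, 0.942, 0.002], [0.0, 0.002, -1.0]]
shift cm [-47.81  65.6    0.07] n>= 14.0
yaw now -160.4 tilt deg 0.11
world dyaw 58.4 -> az -58.4 or half-turn -58.4
```

>>> {"name": "jog_arm", "arguments": {
  "moves": [
    [0,0,0,-3.9,3,0,1],
    [0,0,0,-3.9,3,0,1],
    [0,0,0,-3.9,3,0,1],
    [0,0,0,-3.9,3,0,1],
    [0,0,0,-3.9,3,0,1],
    [0,0,0,-3.9,3,0,1],
    [0,0,0,-1.95,3.94,0,1],
    [0,0,0,-1.95,3.94,0,1],
    [0,0,0,-1.95,3.94,0,1],
    [0,0,0,-1.95,3.94,0,1],
    [0,0,0,-1.95,3.94,0,1],
    [0,0,0,-1.95,3.94,0,1]
  ]
}}

```text
t: 1.3
tool_pos: [0.4002, -0.0772, 0.1854]
orientation: [-0.534, 3.096, 0.0]
ft_force: [1.3, 0.3, 0.9]
width: 0.0871
gripper_force: 0.0
```

>>> {"name": "jog_arm", "arguments": {
  "moves": [
    [0,0,0,-1.95,3.94,0,1],
    [0,0,0,-1.95,3.94,0,1],
    [0,0,0,-1.95,3.94,0,1],
    [0,0,0,-1.95,3.94,0,1],
    [0,0,0,-1.95,3.94,0,1],
    [0,0,0,-1.95,3.94,0,1],
    [0,0,-8.4,0,0,0,1],
    [0,0,-8.4,0,0,0,1],
    [0,0,-8.4,0,0,0,1],
    [0,0,-8.4,0,0,0,1],
    [0,0,-8.4,0,0,0,1],
    [0,0,-8.4,0,0,0,1]
  ]
}}

```text
t: 2.5
tool_pos: [0.4313, 0.1829, 0.185]
orientation: [1.809, -2.567, -0.0]
ft_force: [0.5, -0.3, 0.3]
width: 0.0869
gripper_force: 0.0
```

>>> {"name": "jog_arm", "arguments": {
  "moves": [
    [0,0,-8,0,0,0,1],
    [0,0,0,0,0,0,1],
    [0,0,0,0,0,0,1]
  ]
}}

```text
t: 2.8
tool_pos: [0.4314, 0.183, 0.1852]
orientation: [1.973, -2.444, -0.0]
ft_force: [-0.2, 0.7, 0.0]
width: 0.087
gripper_force: 0.0
```

Run:
```python
from h import *
im=ctrl.get_image("wrist");p=im["pixels"].copy();print(np.round(im["world_from_camera"],3).tolist())
go([.431,.184,.039],-102)
for q in([.4295,.178,.072],[.431,.184,.072]):print(proj(im,q).round(1))
cv2.imwrite("pics/w1.png",p)
import pickle;pickle.dump(im,open("w1.pkl","wb"))
```

```text
[[-0.978, -0.2, -0.064, 0.414], [0.21, -0.932, -0.294, 0.1], [-0.001, -0.301, 0.954, 0.383], [0.0, 0.0, 0.0, 1.0]]
{'t': 2.85, 'joint_pos': [0.749, 0.116, -0.358, -0.0, -1.096, -0.961], 'tool_pos': [0.431, 0.183, 0.185], 'orientation': [1.973, -2.444, -0.0], 'ft_force': [-0.43, -0.115, 0.219], 'width': 0.087, 'gripper_force': 0.0}
[[-0.211, -0.978, -0.0], [-0.978, 0.211, -0.0], [0.0, 0.0, -1.0]]
shift cm [-0.09  0.06 14.63] n>= 3.0
yaw now -102.2 tilt deg 0.03
world dyaw 0.2 -> az -0.2 or half-turn -0.2
[261.9 172.6]
[261.6 178.9]
```

View pics/w1.png

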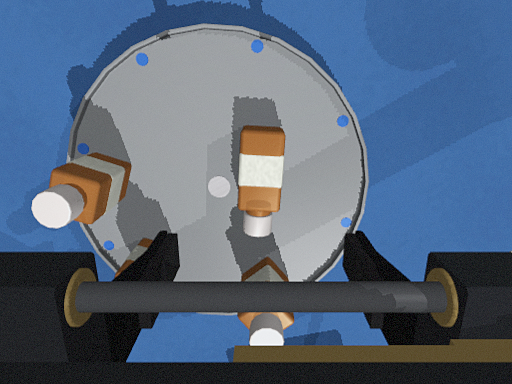

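The wrist view shows the toppled bottle's label centre at (261,171), against a predicted (262,173), with its axis along tool x. The fingers have clearance on both sides, so I descend.

>>> {"name": "jog_arm", "arguments": {
  "grip_force": 15,
  "moves": [
    [0,0,0,0,0,3,1],
    [0,0,0,0,0,3,1],
    [0,0,0,0,0,3,1],
    [0,0,0,0,0,2.5,1],
    [0,0,0,0,0,2,1],
    [0,0,0,0,0,1.1,1],
    [0,0,0,0,0,0,1],
    [0,0,0,0,0,0,0.6],
    [0,0,0,0,0,0,0.6],
    [0,0,0,0,0,0,0.55],
    [0,0,0,0,0,0,0.5],
    [0,0,0,0,0,0,0.45]
  ]
}}

```text
t: 4.05
tool_pos: [0.4318, 0.1832, 0.0399]
orientation: [-1.976, 2.441, 0.0]
ft_force: [-0.4, 0.1, 0.0]
width: 0.055
gripper_force: 0.0
```

>>> {"name": "jog_arm", "arguments": {
  "grip_force": 15,
  "moves": [
    [0,0,0,0,0,0,0.3],
    [0,0,0,0,0,0,0.2],
    [0,0,0,0,0,0,0],
    [0,0,0,0,0,0,0],
    [0,0,0,0,0,0,0]
  ]
}}

```text
t: 4.55
tool_pos: [0.4316, 0.1831, 0.0394]
orientation: [1.977, -2.442, -0.0]
ft_force: [0.3, -0.5, -0.3]
width: 0.0149
gripper_force: 0.0
```

Run:
```python
from h import *
import pickle
a=ctrl.get_image("wrist");b=ctrl.get_image("top");st()
pickle.dump((a,b),open("w2.pkl","wb"))
o=np.zeros((384,790,3),np.uint8);o[:,:512]=a["pixels"];o[:,512:]=cv2.resize(b["pixels"][110:265,80:192],(278,384));cv2.imwrite("pics/w2.png",o)
```

```text
{'t': 4.65, 'joint_pos': [0.749, 0.294, -0.56, 0.0, -0.716, -0.959], 'tool_pos': [0.432, 0.183, 0.039], 'orientation': [1.977, -2.442, 0.0], 'ft_force': [0.155, -0.303, 0.074], 'width': 0.007, 'gripper_force': 0.0}
[[-0.208, -0.978, -0.0], [-0.978, 0.208, -0.0], [0.0, 0.0, -1.0]]
```

View pics/w2.png

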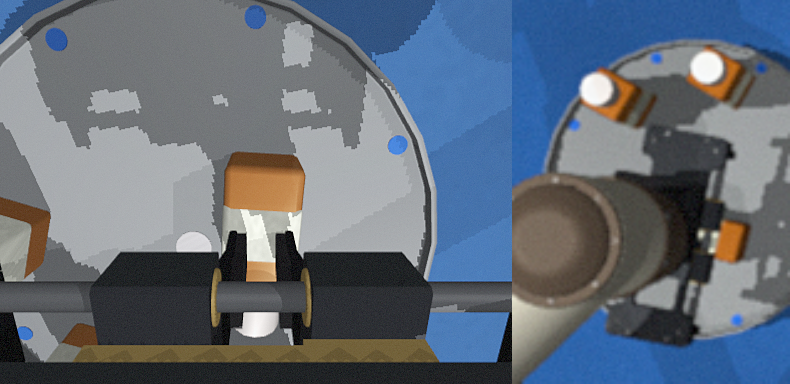

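The fingers overlap the label at about (262,240), the reported width is 7 mm and there is no force. They closed without meeting the bottle, which conflicts with the reported TCP height of 39 mm. I'll check where the TCP projects in both views.

Run:
```python
from h import *
import pickle
a,b=pickle.load(open("w2.pkl","rb"));w1=pickle.load(open("w1.pkl","rb"))
s=st();T=s["tool_pos"];print(np.round(a["world_from_camera"],3).tolist())
print("w1 TCP",proj(w1,[.4314,.183,.185]))
for z in(0,.02,.05,.08):print(z,"w2",proj(a,T+[0,0,z]).round(),"top crop",((proj(b,T+[0,0,z])-[80,110])*[278/112,384/155]+[512,0]).round())
for nm,q in(("label",[.4295,.178,.072]),("platter",[.479,.198,.03])):print(nm,proj(a,q).round(),((proj(b,q)-[80,110])*[278/112,384/155]+[512,0]).round())
c=np.array(w1["world_from_camera"])[:3,3]-[.4314,.183,.185];print(c,np.array(a["world_from_camera"])[:3,3]-T)
i=ctrl.get_image("wrist");cv2.imwrite("pics/w3.png",i["pixels"]);
```

```text
{'t': 4.65, 'joint_pos': [0.749, 0.294, -0.56, 0.0, -0.716, -0.959], 'tool_pos': [0.432, 0.183, 0.039], 'orientation': [1.977, -2.442, 0.0], 'ft_force': [0.155, -0.303, 0.074], 'width': 0.007, 'gripper_force': 0.0}
[[-0.208, -0.978, -0.0], [-0.978, 0.208, -0.0], [0.0, 0.0, -1.0]]
[[-0.978, -0.197, -0.064, 0.414], [0.207, -0.933, -0.295, 0.1], [-0.001, -0.302, 0.953, 0.237], [0.0, 0.0, 0.0, 1.0]]
w1 TCP [260.96657777 225.13305803]
0 w2 [261. 225.] top crop [706. 232.]
0.02 w2 [261. 239.] top crop [702. 232.]
0.05 w2 [261. 266.] top crop [694. 233.]
0.08 w2 [261. 303.] top crop [687. 233.]
label [263. 240.] [704. 235.]
platter [197. 253.] [694. 188.]
[-0.01783754 -0.0827068   0.19812503] [-0.01768532 -0.08275944  0.19788682]
```

View pics/w3.png

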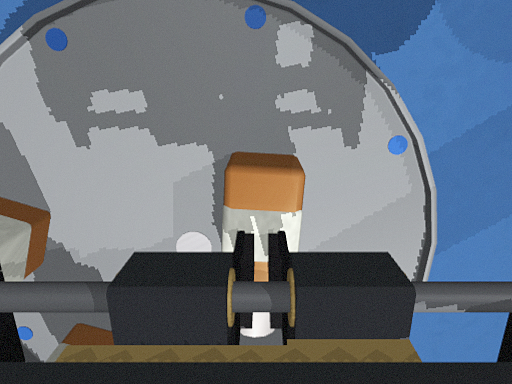

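Run:
```python
from h import *
import pickle
i=ctrl.get_image("scene");T=ctrl.observe()["tool_pos"]
u,v=proj(i,T);print(u,v);x0,y0=int(u)-60,int(v)-60
o=cv2.resize(i["pixels"][y0:y0+90,x0:x0+120],None,fx=6,fy=6,interpolation=2)
for z in(0,.02,.04):
    q=((proj(i,T+[0,0,z])-[x0,y0]+.5)*6).astype(int);cv2.drawMarker(o,tuple(map(int,q)),(0,255,0),0,14);print(z,q)
cv2.imwrite("pics/s2.png",o)
```

```text
323.71582207890395 179.15921531278175
0 [367 363]
0.02 [370 332]
0.04 [373 300]
```

View pics/s2.png

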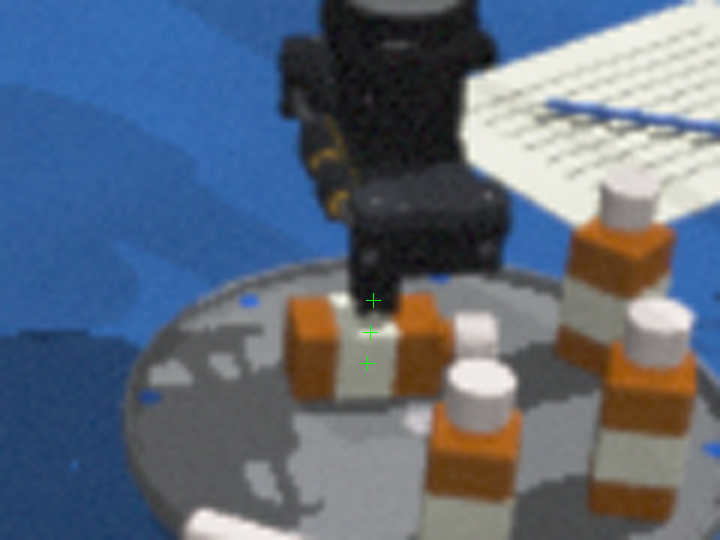

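The scene crop shows the fingertips at about (375,318), just above the bottle's top. The reported TCP (green, (367,363)) lies roughly 35 mm below them, so the reported TCP height doesn't match the real tips. I'll touch the bottle's top (z = 72 mm) gently to measure the offset.

>>> {"name": "jog_arm", "arguments": {
  "moves": [
    [0,0,0,0,0,0.1,0],
    [0,0,0,0,0,0.1,0],
    [0,0,0,0,0,0,0]
  ]
}}

```text
t: 5.05
tool_pos: [0.4315, 0.183, 0.0372]
orientation: [1.976, -2.441, -0.0]
ft_force: [0.7, 0.1, 0.1]
width: 0.0008
gripper_force: 0.0
```

>>> {"name": "jog_arm", "arguments": {
  "moves": [
    [0,0,0,0,0,0.1,0],
    [0,0,0,0,0,0.1,0],
    [0,0,0,0,0,0,0]
  ]
}}

```text
t: 5.35
tool_pos: [0.4316, 0.1831, 0.0354]
orientation: [1.977, -2.442, 0.0]
ft_force: [1.2, 0.6, -0.2]
width: 0.0009
gripper_force: 0.0
```

>>> {"name": "jog_arm", "arguments": {
  "moves": [
    [0,0,0,0,0,0.1,0],
    [0,0,0,0,0,0.1,0],
    [0,0,0,0,0,0,0]
  ]
}}

```text
t: 5.65
tool_pos: [0.4317, 0.183, 0.0353]
orientation: [-1.978, 2.441, -0.001]
ft_force: [-4.6, -1.1, 13.9]
width: -0.0001
gripper_force: 7.2
```

>>> {"name": "jog_arm", "arguments": {
  "moves": [
    [0,0,0,0,0,0.1,0],
    [0,0,0,0,0,0.1,0],
    [0,0,0,0,0,0,0]
  ]
}}

```text
t: 5.95
tool_pos: [0.4318, 0.183, 0.0352]
orientation: [-1.979, 2.44, -0.002]
ft_force: [-10.3, -2.5, 28.9]
width: 0.0007
gripper_force: 14.5
```

Contact came at a reported 35.3 mm, so the true tips sit 36.7 mm above the reported z. I back off and open.

>>> {"name": "jog_arm", "arguments": {
  "moves": [
    [0,0,0,0,0,-0.5,0],
    [0,0,0,0,0,-0.5,1],
    [0,0,0,0,0,0,1],
    [0,0,0,0,0,0,1],
    [0,0,0,0,0,0,1],
    [0,0,0,0,0,0,1],
    [0,0,0,0,0,0,1],
    [0,0,0,0,0,0,1],
    [0,0,0,0,0,0,1]
  ]
}}

```text
t: 6.85
tool_pos: [0.4316, 0.1831, 0.0414]
orientation: [1.977, -2.442, -0.0]
ft_force: [-0.9, -0.2, 0.4]
width: 0.0566
gripper_force: 0.0
```

Run:
```python
from h import *
i=ctrl.get_image("wrist");go([.431,.184,.003],-102)
h=cv2.cvtColor(i["pixels"],cv2.COLOR_BGR2HSV);am=cv2.inRange(h,(5,110,50),(22,255,255))
n,l,s,c=cv2.connectedComponentsWithStats(am)
for k in range(1,n):
    if s[k,4]>300:
        q=cv2.minAreaRect(np.argwhere(l==k)[:,::-1].astype(np.float32));print(s[k].tolist(),c[k].round(1),np.round(q[2],1))
wh=cv2.inRange(h,(0,0,170),(179,60,255));n,l,s,c=cv2.connectedComponentsWithStats(wh)
for k in range(1,n):
    if s[k,4]>200:print("white",s[k].tolist(),c[k].round(1))
print("pred label",proj(i,[.4295,.178,.072]).round(1), "flat end top edge",proj(i,[.4212,.139,.072]).round(1),i["fx"])
cv2.imwrite("pics/w4.png",i["pixels"])
```

```text
{'t': 6.9, 'joint_pos': [0.749, 0.291, -0.558, 0.0, -0.721, -0.959], 'tool_pos': [0.432, 0.183, 0.041], 'orientation': [1.977, -2.442, 0.0], 'ft_force': [0.233, -0.234, -0.729], 'width': 0.06, 'gripper_force': 0.0}
[[-0.208, -0.978, -0.0], [-0.978, 0.208, -0.0], [0.0, 0.0, -1.0]]
shift cm [-0.08  0.08  3.84] n>= 1.0
yaw now -102.0 tilt deg 0.01
world dyaw 0.0 -> az -0.0 or half-turn -0.0
[224, 151, 81, 59, 4203] [263.5 180.9] 3.3
[0, 196, 52, 71, 1415] [ 30.4 223.9] 62.2
[222, 258, 57, 24, 1144] [247.5 270.6] -0.0
[126, 268, 23, 59, 654] [134.6 297.3] 4.8
[373, 268, 24, 59, 632] [386.9 297.4] 84.8
[165, 339, 347, 24, 6084] [353.9 351.9] 0.0
white [240, 29, 24, 36, 213] [252.3  49.6]
white [186, 87, 78, 24, 376] [234.9  99.7]
white [387, 87, 46, 164, 429] [417.9 159.9]
white [190, 125, 26, 41, 330] [204.8 144.4]
white [223, 141, 188, 121, 8338] [306.3 214.8]
white [145, 194, 29, 56, 414] [162.7 226.9]
white [235, 312, 43, 23, 813] [255.7 322. ]
white [280, 313, 68, 32, 1631] [311.8 329.4]
pred label [262.8 238.4] flat end top edge [263.  166.2] 340.2883575053871
```

>>> {"name": "jog_arm", "arguments": {
  "grip_force": 15,
  "moves": [
    [0,0,3,0,0,0,1],
    [0,0,0,0,0,0,1],
    [0,0,0,0,0,0,1],
    [0,0,0,0,0,1,1],
    [0,0,0,0,0,1,1],
    [0,0,0,0,0,1,1],
    [0,0,0,0,0,0.8,1],
    [0,0,0,0,0,0,1]
  ]
}}

```text
t: 7.7
tool_pos: [0.4306, 0.1822, 0.0018]
orientation: [1.91, -2.49, 0.0]
ft_force: [0.3, -0.6, -0.6]
width: 0.087
gripper_force: 0.0
```

>>> {"name": "jog_arm", "arguments": {
  "grip_force": 15,
  "moves": [
    [0,0,0,0,0,0,0.6],
    [0,0,0,0,0,0,0.6],
    [0,0,0,0,0,0,0.55],
    [0,0,0,0,0,0,0.5],
    [0,0,0,0,0,0,0.45],
    [0,0,0,0,0,0,0.4],
    [0,0,0,0,0,0,0.3],
    [0,0,0,0,0,0,0.2],
    [0,0,0,0,0,0,0.2]
  ]
}}

```text
t: 8.6
tool_pos: [0.4317, 0.1831, 0.0036]
orientation: [-1.912, 2.492, -0.0]
ft_force: [0.8, -0.2, 0.8]
width: 0.0418
gripper_force: 15.0
```

>>> {"name": "jog_arm", "arguments": {
  "moves": [
    [0,0,0,0,0,-0.5,0.2],
    [0,0,0,0,0,-1,0.2],
    [0,0,0,0,0,-1.5,0.2],
    [0,0,0,0,0,-2,0.2],
    [0,0,0,0,0,-2,0.2],
    [0,0,0,0,0,-2,0.2],
    [0,0,0,0,0,-2,0.2],
    [0,0,0,0,0,-1,0.2],
    [0,0,0,0,0,0,0.2],
    [0,0,0,0,0,0,0.2]
  ]
}}

```text
t: 9.6
tool_pos: [0.431, 0.1828, 0.1229]
orientation: [1.911, -2.492, -0.001]
ft_force: [-0.6, 0.9, -1.8]
width: 0.0418
gripper_force: 15.0
```

Run:
```python
from h import *
go([.512,-.184,.122],-105)
```

```text
{'t': 9.6, 'joint_pos': [0.749, 0.179, -0.455, -0.001, -0.938, -1.011], 'tool_pos': [0.431, 0.183, 0.123], 'orientation': [1.911, -2.492, -0.001], 'ft_force': [-0.631, 0.864, -1.773], 'width': 0.042, 'gripper_force': 14.993}
[[-0.259, -0.966, -0.001], [-0.966, 0.259, -0.0], [0.001, 0.001, -1.0]]
shift cm [ 33.32 -17.34   0.09] n>= 7.0
yaw now -105.0 tilt deg 0.07
world dyaw 0.0 -> az -0.0 or half-turn -0.0
```

>>> {"name": "jog_arm", "arguments": {
  "moves": [
    [0,0,0,1.5,-0.8,0,0.2],
    [0,0,0,3,-1.55,0,0.2],
    [0,0,0,3.5,-1.8,0,0.2],
    [0,0,0,3.5,-1.8,0,0.2],
    [0,0,0,3.5,-1.8,0,0.2],
    [0,0,0,3.5,-1.8,0,0.2],
    [0,0,0,3.5,-1.8,0,0.2],
    [0,0,0,3.5,-1.8,0,0.2],
    [0,0,0,3.5,-1.8,0,0.2],
    [0,0,0,2.5,-1.3,0,0.2],
    [0,0,0,1.3,-1.1,0,0.2],
    [0,0,0,0,0,0,0.2]
  ]
}}

```text
t: 10.8
tool_pos: [0.5143, -0.1801, 0.1219]
orientation: [1.908, -2.494, -0.002]
ft_force: [-0.4, -0.3, -2.6]
width: 0.0417
gripper_force: 15.0
```

Run:
```python
from h import *
a=ctrl.get_image("scene");b=ctrl.get_image("wrist")
go([.512,-.184,-.027],-105)
o=np.zeros((384,800,3),np.uint8);o[:,:512]=b["pixels"];o[:312,512:]=cv2.resize(a["pixels"][110:260,140:280],(288,312));cv2.imwrite("pics/p5.png",o)
```

```text
{'t': 10.9, 'joint_pos': [-0.036, 0.304, -0.282, -0.001, -0.986, -0.226], 'tool_pos': [0.514, -0.178, 0.122], 'orientation': [1.911, -2.492, -0.003], 'ft_force': [-0.609, 1.693, -0.833], 'width': 0.042, 'gripper_force': 14.993}
[[-0.26, -0.966, -0.002], [-0.966, 0.26, 0.001], [0.0, 0.002, -1.0]]
shift cm [ 0.59 -0.03 14.93] n>= 3.0
yaw now -105.0 tilt deg 0.14
world dyaw 0.0 -> az -0.0 or half-turn -0.0
```

View pics/p5.png

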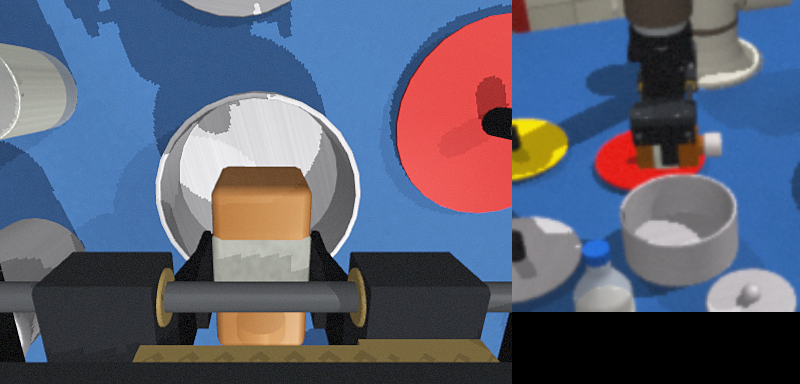

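The wrist view shows the bottle held level over the dish, with the rim spanning columns 156–360 and the bottle centred at about 262. I lower it in.

>>> {"name": "jog_arm", "arguments": {
  "moves": [
    [0,0,0,0.5,0,0,0.2],
    [0,0,0,0,0,1.5,0.2],
    [0,0,0,0,0,2,0.2],
    [0,0,0,0,0,2,0.2],
    [0,0,0,0,0,2,0.2],
    [0,0,0,0,0,2,0.2],
    [0,0,0,0,0,2,0.2],
    [0,0,0,0,0,1.5,0.2],
    [0,0,0,0,0,0.5,0.2],
    [0,0,0,0,0,0.3,0.2],
    [0,0,0,0,0,0.2,0.2],
    [0,0,0,0,0,0,0.2]
  ]
}}

```text
t: 12.1
tool_pos: [0.5134, -0.1834, -0.016]
orientation: [-1.912, 2.492, -0.001]
ft_force: [-0.1, 0.0, -2.2]
width: 0.042
gripper_force: 15.0
```

>>> {"name": "jog_arm", "arguments": {
  "moves": [
    [0,0,0,0,0,0.2,0.2],
    [0,0,0,0,0,0.2,0.2],
    [0,0,0,0,0,0.1,0.2],
    [0,0,0,0,0,0,0.2]
  ]
}}

```text
t: 12.5
tool_pos: [0.5128, -0.1835, -0.0216]
orientation: [1.912, -2.493, -0.0]
ft_force: [-0.4, 0.8, -1.8]
width: 0.0419
gripper_force: 15.0
```

>>> {"name": "jog_arm", "arguments": {
  "moves": [
    [0,0,0,0,0,0.1,0.2],
    [0,0,0,0,0,0,0.2]
  ]
}}

```text
t: 12.7
tool_pos: [0.5131, -0.1836, -0.0224]
orientation: [-1.912, 2.492, -0.001]
ft_force: [0.1, 0.2, -0.5]
width: 0.0419
gripper_force: 15.0
```

>>> {"name": "jog_arm", "arguments": {
  "moves": [
    [0,0,0,0,0,0,0.5],
    [0,0,0,0,0,0,0.55],
    [0,0,0,0,0,0,0.6],
    [0,0,0,0,0,0,0.65],
    [0,0,0,0,0,0,0.65],
    [0,0,0,0,0,0,0.65],
    [0,0,0,0,0,-1,0.65],
    [0,0,0,0,0,-2,0.65],
    [0,0,0,0,0,-3,0.65],
    [0,0,0,0,0,-4,0.65],
    [0,0,0,0,0,-4,0.65],
    [0,0,0,0,0,0,0.65]
  ]
}}

```text
t: 13.9
tool_pos: [0.5174, -0.1844, 0.1246]
orientation: [-1.908, 2.484, -0.017]
ft_force: [1.0, 1.0, -0.1]
width: 0.0566
gripper_force: 0.0
```

Run:
```python
from h import *
w=ctrl.get_image("wrist");t=ctrl.get_image("scene");print(proj(w,[.5145,-.175,.07]),proj(w,[.4735,-.399,.05]))
go([.474,-.399,.12])
o=np.zeros((384,800,3),np.uint8);o[:,:512]=w["pixels"];o[:312,512:]=cv2.resize(t["pixels"][110:260,90:230],(288,312));cv2.imwrite("pics/p6.png",o)
```

```text
[268.65016533 207.58914312] [ 243.12827556 -134.06848028]
{'t': 14.0, 'joint_pos': [-0.046, 0.307, -0.288, -0.0, -0.973, -0.216], 'tool_pos': [0.513, -0.183, 0.119], 'orientation': [-1.91, 2.491, -0.003], 'ft_force': [0.055, -0.947, -0.453], 'width': 0.056, 'gripper_force': 0.0}
[[-0.259, -0.966, 0.003], [-0.966, 0.259, 0.0], [-0.001, -0.003, -1.0]]
shift cm [21.84 -1.79 -0.11] n>= 5.0
yaw now -105.0 tilt deg 0.19
```

View pics/p6.png

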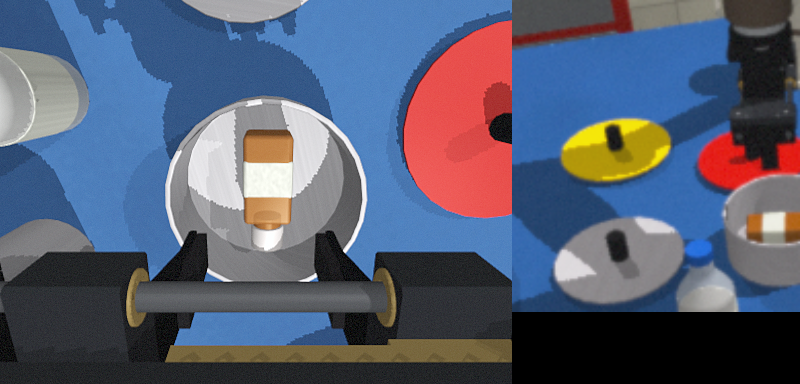

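The bottle lies on its side in the dish, with its body at (268,175) and cap at (267,237), released. Next I move over the steel cover.

>>> {"name": "jog_arm", "arguments": {
  "moves": [
    [0,0,0,2,-0.2,0,0.8],
    [0,0,0,3.5,-0.3,0,0.8],
    [0,0,0,4,-0.3,0,0.8],
    [0,0,0,4,-0.3,0,0.8],
    [0,0,0,4,-0.3,0,0.8],
    [0,0,0,2.8,-0.3,0,0.8],
    [0,0,0,1.5,-0.1,0,0.8],
    [0,0,0,0,0,0,0.8],
    [0,0,0,0,0,0,0.8]
  ]
}}

```text
t: 14.9
tool_pos: [0.4733, -0.3979, 0.1165]
orientation: [1.912, -2.492, -0.003]
ft_force: [0.3, -1.3, -0.3]
width: 0.0695
gripper_force: 0.0
```

```bash
cat > m.py <<'E'
from h import *
def fit(im,m,z,name,lo,hi):
    cs=sorted(cv2.findContours(m,0,1)[0],key=cv2.contourArea)[-1:]
    c=cv2.convexHull(cs[0]);h,w=m.shape
    P=np.array([pt(im,u,v,z)[:2] for u,v in c[:,0] if 2<u<w-3 and 2<v<h-3])
    A=np.c_[2*P,np.ones(len(P))]
    s=np.linalg.lstsq(A,(P**2).sum(1),rcond=None)[0];print(name,s[:2].round(4),"D",round(2*np.sqrt(s[2]+s[0]**2+s[1]**2),4),len(P))
E
python3 - <<'E'
from m import *
import pickle
t=ctrl.get_image("top");w=ctrl.get_image("wrist");pickle.dump((t,w),open("c1.pkl","wb"))
h=cv2.cvtColor(t["pixels"],cv2.COLOR_BGR2HSV);m=cv2.inRange(h,(0,0,70),(179,110,255));k=np.zeros_like(m);cv2.circle(k,(296,168),36,255,-1);fit(t,m&k,.07,"dish top",0,0)
h=cv2.cvtColor(w["pixels"],cv2.COLOR_BGR2HSV);m=cv2.inRange(h,(0,0,60),(179,90,255));m[240:]=0;fit(w,cv2.morphologyEx(m,2,np.ones((5,5))),.012,"cover wrist",0,0)
go([.474,-.399,-.017]);print(proj(w,[.474,-.399,.05]))
cv2.imwrite("pics/p7.png",w["pixels"])
E
```

```text
dish top [ 0.5147 -0.1752] D 0.1643 36
cover wrist [ 0.4749 -0.4026] D 0.1748 50
{'t': 15.0, 'joint_pos': [-0.437, 0.428, -0.104, -0.0, -1.04, 0.176], 'tool_pos': [0.474, -0.397, 0.117], 'orientation': [1.914, -2.491, -0.002], 'ft_force': [0.075, 0.319, 0.239], 'width': 0.07, 'gripper_force': 0.0}
[[-0.258, -0.966, -0.001], [-0.966, 0.258, 0.001], [-0.0, 0.001, -1.0]]
shift cm [ 0.15 -0.06 13.42] n>= 3.0
yaw now -104.9 tilt deg 0.06
[260.10654288 191.32127164]
```

View pics/p7.png

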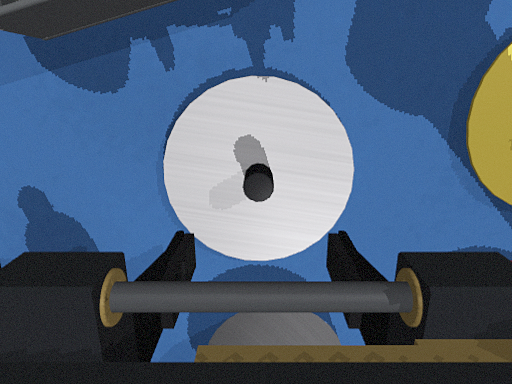

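The wrist view shows the plain steel cover with its grip top at (258,187). That puts the cover at about (0.475, -0.401), and the red and yellow ones are elsewhere. I descend and grip.

>>> {"name": "jog_arm", "arguments": {
  "grip_force": 30,
  "moves": [
    [0,0,0,0.4,-0.2,2,0.8],
    [0,0,0,0,0,3,0.8],
    [0,0,0,0,0,3,0.8],
    [0,0,0,0,0,2.5,0.8],
    [0,0,0,0,0,1.5,0.8],
    [0,0,0,0,0,1,0.8],
    [0,0,0,0,0,0.4,0.8],
    [0,0,0,0,0,0,0.6],
    [0,0,0,0,0,0,0.45],
    [0,0,0,0,0,0,0.35],
    [0,0,0,0,0,0,0.2],
    [0,0,0,0,0,0,0.1]
  ]
}}

```text
t: 16.2
tool_pos: [0.4749, -0.4033, -0.016]
orientation: [-1.912, 2.492, -0.001]
ft_force: [-0.2, -0.7, -0.2]
width: 0.0376
gripper_force: 0.0
```

>>> {"name": "jog_arm", "arguments": {
  "moves": [
    [0,0,0,0,0,0,0.1],
    [0,0,0,0,0,0,0.1],
    [0,0,0,0,0,0,0.1],
    [0,0,0,0,0,0,0.1]
  ]
}}

```text
t: 16.6
tool_pos: [0.4746, -0.4031, -0.0164]
orientation: [1.912, -2.493, -0.0]
ft_force: [-0.7, 0.7, 1.9]
width: 0.0255
gripper_force: 30.0
```

```bash
python3 - <<'E'
from h import *
import pickle
st()
E
ls pics
```

```text
{'t': 16.6, 'joint_pos': [-0.445, 0.582, -0.226, 0.0, -0.762, 0.182], 'tool_pos': [0.475, -0.403, -0.016], 'orientation': [1.912, -2.493, -0.0], 'ft_force': [-0.664, 0.713, 1.895], 'width': 0.025, 'gripper_force': 30.0}
[[-0.259, -0.966, -0.0], [-0.966, 0.259, -0.0], [0.0, 0.0, -1.0]]
crop.png
p5.png
p6.png
p7.png
s2.png
scene0.png
top0.png
w1.png
w2.png
w3.png
w4.png
```

Run:
```python
from m import *
import pickle
_,w=pickle.load(open("c1.pkl","rb"))  # same yaw; TCP then (.4739,-.3975,.1166)
im=dict(w);T=np.array(w["world_from_camera"]).copy();print(T[:3,3]);T[:3,3]+=np.array([.5130,-.183,.119])-[.4739,-.3975,.1166];im["world_from_camera"]=T
p=cv2.imread("pics/p6.png")[:,:512];h=cv2.cvtColor(p,cv2.COLOR_BGR2HSV)
m=cv2.bitwise_not(cv2.inRange(h,(90,100,0),(130,255,255)));m[228:]=0;m[:,:150]=0;m[:,385:]=0;m[:60]=0
n,l,s,c=cv2.connectedComponentsWithStats(cv2.morphologyEx(m,2,np.ones((3,3))));k=1+s[1:,4].argmax();print(s[k])
c=max(cv2.findContours((l==k).astype(np.uint8),0,1)[0],key=cv2.contourArea);c=cv2.convexHull(c)[:,0];c=c[c[:,1]<222]
P=np.array([pt(im,u+.0,v,.07)[:2] for u,v in c]);A=np.c_[2*P,np.ones(len(P))];q=np.linalg.lstsq(A,(P**2).sum(1),rcond=None)[0]
print("dish wrist",q[:2],"D",2*np.sqrt(q[2]+q[0]**2+q[1]**2),len(P))
# top: bright rim pixels only: far half
t,_=pickle.load(open("c1.pkl","rb"))
h=cv2.cvtColor(t["pixels"],cv2.COLOR_BGR2HSV);m=cv2.inRange(h,(0,0,70),(179,110,255));k=np.zeros_like(m);cv2.circle(k,(296,168),36,255,-1);m&=k
c=cv2.convexHull(max(cv2.findContours(m,0,1)[0],key=cv2.contourArea))[:,0]
P=np.array([pt(t,u,v,.07)[:2] for u,v in c]);d=np.array([.516-.436,-.177+.037]);d/=np.linalg.norm(d)
F=P[(P-[.516,-.177])@d>-.01]
from scipy.optimize import least_squares
print("top far-half R=.080",least_squares(lambda x:np.hypot(*(F-x).T)-.0805,[.516,-.177]).x,len(F))
W=np.array([pt(im,u,v,.07)[:2] for u,v in cv2.convexHull(c)[:0,0]]) if 0 else None
```

```text
[ 0.45200356 -0.4795623   0.31465519]
[  165    95   203   133 22075]
dish wrist [ 0.5096291  -0.18101951] D 0.15488090405762778 33
top far-half R=.080 [ 0.5159958  -0.17737203] 21
```

>>> {"name": "jog_arm", "arguments": {
  "moves": [
    [0,0,0,0,0,-0.5,0.1],
    [0,0,0,0,0,-1.5,0.1],
    [0,0,0,0,0,-2.5,0.1],
    [0,0,0,0,0,-3,0.1],
    [0,0,0,0,0,-3,0.1],
    [0,0,0,0,0,-2,0.1],
    [0,0,0,0,0,-0.5,0.1],
    [0,0,0,0,0,0,0.1],
    [0,0,0,0,0,0,0.1]
  ]
}}

```text
t: 17.5
tool_pos: [0.4737, -0.4023, 0.1116]
orientation: [1.911, -2.492, -0.005]
ft_force: [0.7, -0.1, -2.3]
width: 0.0253
gripper_force: 30.0
```

Run:
```python
from h import *
go([.515,-.182,.0456],-105)
```

```text
{'t': 17.5, 'joint_pos': [-0.444, 0.439, -0.101, -0.001, -1.035, 0.182], 'tool_pos': [0.474, -0.402, 0.112], 'orientation': [1.911, -2.492, -0.005], 'ft_force': [0.709, -0.141, -2.312], 'width': 0.025, 'gripper_force': 30.0}
[[-0.26, -0.966, -0.003], [-0.966, 0.26, 0.002], [-0.001, 0.003, -1.0]]
shift cm [-22.34   1.71   6.64] n>= 5.0
yaw now -105.0 tilt deg 0.19
world dyaw 0.0 -> az -0.0 or half-turn -0.0
```

>>> {"name": "jog_arm", "arguments": {
  "moves": [
    [0,0,0,-1.2,0.1,0,0.1],
    [0,0,0,-2.5,0.2,0,0.1],
    [0,0,0,-3,0.2,0,0.1],
    [0,0,0,-3,0.3,0,0.1],
    [0,0,0,-3,0.3,0,0.1],
    [0,0,0,-3,0.2,0,0.1],
    [0,0,0,-3,0.2,0,0.1],
    [0,0,0,-2.2,0.1,0,0.1],
    [0,0,0,-1.4,0.1,0,0.1],
    [0,0,0,0,0,0,0.1],
    [0,0,0,0,0,0,0.1],
    [0,0,0,0,0,0,0.1]
  ]
}}

```text
t: 18.7
tool_pos: [0.5157, -0.1839, 0.1131]
orientation: [1.911, -2.493, -0.001]
ft_force: [0.5, -0.4, -2.4]
width: 0.0254
gripper_force: 30.0
```

Run:
```python
from m import *
t=ctrl.get_image("top")
h=cv2.cvtColor(t["pixels"],cv2.COLOR_BGR2HSV);m=cv2.inRange(h,(0,0,70),(179,110,255));
s=ctrl.observe();print(proj(t,s["tool_pos"]+[0,0,.02]))
go([.515,-.182,.0456],-105)
```

```text
[302.74076537 165.78783997]
{'t': 18.75, 'joint_pos': [-0.047, 0.319, -0.287, 0.0, -0.965, -0.217], 'tool_pos': [0.516, -0.184, 0.113], 'orientation': [1.91, -2.493, -0.001], 'ft_force': [0.715, 0.301, -2.411], 'width': 0.025, 'gripper_force': 30.0}
[[-0.26, -0.966, -0.001], [-0.966, 0.26, -0.0], [0.0, 0.001, -1.0]]
shift cm [-0.18  0.12  6.76] n>= 2.0
yaw now -105.1 tilt deg 0.04
world dyaw 0.1 -> az -0.1 or half-turn -0.1
```

>>> {"name": "jog_arm", "arguments": {
  "moves": [
    [0,0,0,-0.25,0.1,0,0.1],
    [0,0,0,0,0,1,0.1],
    [0,0,0,0,0,1.5,0.1],
    [0,0,0,0,0,1.5,0.1],
    [0,0,0,0,0,1,0.1],
    [0,0,0,0,0,0.6,0.1],
    [0,0,0,0,0,0.4,0.1],
    [0,0,0,0,0,0.2,0.1],
    [0,0,0,0,0,0,0.1]
  ]
}}

```text
t: 19.65
tool_pos: [0.516, -0.1807, 0.0516]
orientation: [-1.912, 2.492, -0.0]
ft_force: [-0.3, 0.1, -3.4]
width: 0.0255
gripper_force: 30.0
```

>>> {"name": "jog_arm", "arguments": {
  "moves": [
    [0,0,0,0,0,0.2,0.1],
    [0,0,0,0,0,0.2,0.1],
    [0,0,0,0,0,0,0.1]
  ]
}}

```text
t: 19.95
tool_pos: [0.5156, -0.1806, 0.0474]
orientation: [1.912, -2.493, -0.0]
ft_force: [1.2, -0.0, -2.5]
width: 0.0253
gripper_force: 30.0
```

>>> {"name": "jog_arm", "arguments": {
  "moves": [
    [0,0,0,0,0,0.1,0.1],
    [0,0,0,0,0,0.1,0.1],
    [0,0,0,0,0,0,0.1]
  ]
}}

```text
t: 20.25
tool_pos: [0.5159, -0.1807, 0.0456]
orientation: [-1.912, 2.492, -0.0]
ft_force: [-0.1, 0.6, -1.9]
width: 0.0253
gripper_force: 30.0
```

>>> {"name": "jog_arm", "arguments": {
  "moves": [
    [0,0,0,0,0,0.1,0.1],
    [0,0,0,0,0,0,0.1]
  ]
}}

```text
t: 20.45
tool_pos: [0.5159, -0.1807, 0.0456]
orientation: [-1.913, 2.492, -0.001]
ft_force: [-3.0, 0.7, 4.5]
width: 0.0251
gripper_force: 30.0
```

Contact came exactly at the predicted seated height. I press a little more.

>>> {"name": "jog_arm", "arguments": {
  "moves": [
    [0,0,0,0,0,0.1,0.1],
    [0,0,0,0,0,0,0.1],
    [0,0,0,0,0,0,0.1],
    [0,0,0,0,0,0,0.1]
  ]
}}

```text
t: 20.85
tool_pos: [0.5159, -0.1807, 0.0455]
orientation: [-1.913, 2.492, -0.001]
ft_force: [-4.0, 1.6, 9.3]
width: 0.025
gripper_force: 30.0
```

>>> {"name": "jog_arm", "arguments": {
  "moves": [
    [0,0,0,0,0,-0.1,0.1],
    [0,0,0,0,0,-0.1,0.3],
    [0,0,0,0,0,0,0.5],
    [0,0,0,0,0,0,0.7],
    [0,0,0,0,0,0,0.8],
    [0,0,0,0,0,0,0.8],
    [0,0,0,0,0,0,0.8],
    [0,0,0,0,0,-1,0.8],
    [0,0,0,0,0,-2,0.8],
    [0,0,0,0,0,-3,0.8],
    [0,0,0,0,0,-4,0.8],
    [0,0,0,0,0,-2,0.8]
  ]
}}

```text
t: 22.05
tool_pos: [0.5176, -0.1812, 0.17]
orientation: [-1.91, 2.489, -0.008]
ft_force: [0.8, 0.1, -0.8]
width: 0.0694
gripper_force: 0.0
```

>>> {"name": "jog_arm", "arguments": {
  "moves": [
    [0,0,0,4,0,0,0.8],
    [0,0,0,4.5,0,0,0.8],
    [0,0,0,4.5,0,0,0.8],
    [0,0,0,4.5,0,0,0.8],
    [0,0,0,4,0,0,0.8],
    [0,0,0,0,0,0,0.8],
    [0,0,0,0,0,0,0.8]
  ]
}}

```text
t: 22.75
tool_pos: [0.4595, -0.3892, 0.1658]
orientation: [-1.909, 2.495, -0.0]
ft_force: [-0.2, 0.4, 0.6]
width: 0.0698
gripper_force: 0.0
```

Run:
```python
from m import *
t=ctrl.get_image("top");st()
h=cv2.cvtColor(t["pixels"],cv2.COLOR_BGR2HSV);m=cv2.inRange(h,(0,0,70),(179,110,255));k=np.zeros_like(m);cv2.circle(k,(297,168),42,255,-1);m&=k;m=cv2.morphologyEx(m,2,np.ones((3,3)))
fit(t,m,.074,"cover plate",0,0)
for x,y,z in((115,146,.139),(158,137,.139),(92,197,.139)):
    print(m.shape,end=' ')
w=cv2.inRange(h,(0,0,185),(179,60,255));n,l,s,c=cv2.connectedComponentsWithStats(w[110:260,80:230])
print([(c[i]+[80,110]).round(1).tolist()+[int(s[i,4])] for i in range(1,n) if 60<s[i,4]<250])
s=ctrl.get_image("scene");hs=cv2.cvtColor(s["pixels"],cv2.COLOR_BGR2HSV)
# plate level check: ellipse in scene vs projected circle
m=cv2.inRange(hs,(0,0,130),(179,70,255));u,v=proj(s,[.516,-.18,.074]);k=np.zeros_like(m);cv2.ellipse(k,(int(u),int(v)),(48,30),0,0,360,255,-1);m&=k
c=max(cv2.findContours(m,0,1)[0],key=cv2.contourArea);print("plate seen",cv2.boundingRect(c))
q=np.array([proj(s,[.516+.088*np.cos(a),-.18+.088*np.sin(a),.074]) for a in np.arange(0,6.3,.1)]);print("plate expected",q.min(0).round(1),(q.max(0)-q.min(0)).round(1))
```

```text
{'t': 22.8, 'joint_pos': [-0.433, 0.36, -0.081, -0.0, -1.13, 0.17], 'tool_pos': [0.46, -0.388, 0.166], 'orientation': [-1.911, 2.493, -0.0], 'ft_force': [0.394, 0.505, -0.304], 'width': 0.069, 'gripper_force': 0.0}
[[-0.26, -0.966, 0.0], [-0.966, 0.26, 0.0], [-0.0, -0.0, -1.0]]
cover plate [ 0.5157 -0.1774] D 0.1779 34
(384, 512) (384, 512) (384, 512) [[157.7, 136.5, 125], [113.2, 145.6, 136], [153.9, 185.7, 64], [91.2, 195.8, 138]]
plate seen (189, 191, 63, 45)
plate expected [187.7 190.4] [62.9 38.5]
```

```bash
python3 -c "
from workcell import ctrl
print(ctrl.job_done())"
```

```text
the job is handed in; nothing more can be done
None
```

I handed the job in at about 23 s of robot time; no verdict came back. The toppled bottle lies on its side in the dish, the steel cover is seated and was pressed with about 10 N, and the last top image shows the other bottles still standing.

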